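# Shut the potting bench's pull-out tray and turn its catch

### The job

Push the bench's pull-out tray fully home, so that its front is flush with the bench, and only then push the upright red catch beside it over and down until it lies level across the tray's front. A fingertip push does for both: pick nothing up, leave the pot, saucer, glass cloche and trowel where they are, and finish with the hand clear of everything.

Things in the scene. Friction and masses are not known exactly. Their poses are not given: they have to be found in the camera images.
- bench: Fixed raised cedar bench top: a box 440 mm wide (its y), 260 mm deep (its x) and 85 mm high standing on the work surface. Origin at the foot of the middle of its front face; the front (x = 0 in its frame) faces the robot, the body runs to its +x; z up. It may be turned up to 0.3 rad about z. Its tray opening lies between two 48 mm wide posts, one at each end of the front.
- tray (a joint): Opening of the pull-out tray (m): 0 = home against its stop, front flush with the bench's front face; grows up to 0.12 as the tray slides out to the bench's -x (towards the robot). Starts 0.035 to 0.085. Stays where it is left; pushing takes about 3 N. White-painted front board 338 mm wide, 16 mm thick, from 10 to 64 mm above the work surface; an open shallow tray with plant labels behind it.
- tray_front (a point): Middle of the outer (robot-side) face of the tray's front board, 45 mm above the work surface: a good place to push, towards the bench's +x. Its axes are the bench's.
- catch (a joint): Angle of the turn-button catch (rad): 0 = upright, pi/2 (1.57, against its stop) = level, lying across the tray's front; grows as its upper end swings to the bench's -y (to the right seen from the robot). Starts -0.25 to 0.25. A stiff pivot holds it at any angle; turning it takes about 2 N at its tip. It would run into the tray's front board if turned down while the tray sticks out.
- catch_pivot (a point): Axis of the catch (parallel to the bench's x), fixed on the bench's left post (bench y = +195 mm), 45 mm above the work surface and 18 mm in front of the bench's front face, at half the catch's thickness.
- catch_tip (a point): Point on the centre line of the catch, on its z axis 80 mm from the pivot, at its upper (free) end. The catch is a red-painted wooden bar 95 mm long, 20 mm wide and 16 mm thick; the thickness occupies 10 to 26 mm in front of the bench's front face; the bar runs from 15 mm below the pivot to 80 mm above it when upright.
- pot: White plastic plant pot, 90 mm across, 85 mm high, loose, standing on the bench top. Origin: centre of underside. Bystander. Pot, saucer and cloche stand at least 100 mm behind the bench's front edge.
- saucer: Blue ceramic saucer, 100 mm across, 18 mm high, loose, on the bench top. Origin: centre of underside. Bystander.
- cloche: Glass cloche, bell 108 mm across, mouth down, 134 mm high with its knob, loose, on the bench top. Origin: centre of underside. Fragile bystander.
- trowel: Aluminium hand trowel with wooden handle, about 300 mm long, 70 mm wide, up to 24 mm high, lying on the work surface to the right (-y) of the bench. Origin at the rear end of the blade's underside; blade runs to its +x. Bystander.

How it is judged:
On the way, in this order (a step that is already met when the one before it is completed fails the run):
1. the tray is pushed home, the catch not yet turned (value of joint tray below 0.005 m and value of joint catch below 0.7 rad), for 0.2 s.
2. the catch lies level across the shut tray (value of joint catch above 1.4 rad and value of joint tray below 0.005 m), for 0.2 s.
At the end, for the whole second after the job is handed in: The tray is within 5 mm of its home stop, the catch is within 0.17 rad (10 degrees) of level across it, and pot, saucer, cloche and trowel rest upright within 20 mm of where they began (all of step 2 and linear speed of each of pot, saucer, cloche, trowel below 0.02 m/s and distance of each of pot, saucer, cloche, trowel from where it was at the start of the episode below 0.02 m and angle between each of pot, saucer, cloche, trowel's own z axis and vertical below 0.15 rad); the robot touches nothing.
It fails at once if the catch is turned down while the tray still sticks out more than 10 mm (value of joint catch above 0.9 rad and value of joint tray above 0.01 m).
It fails at once if pot, saucer, cloche or trowel is pushed away, lifted or carried (moved over 20 mm) (distance of any of pot, saucer, cloche, trowel from where it was at the start of the episode above 0.02 m).
It fails at once if the pot or the cloche is tipped (angle between any of pot, cloche's own z axis and vertical above 0.35 rad).
It also fails if it takes over 48 s, if anything falls off the work surface, if the arm or the gripper's body presses on something with over 40 N, if the wrist force passes 120 N, or if a joint passes its speed limit or range.

### The arm

A 6-joint arm with a two-finger parallel gripper is mounted at the origin on the work surface. World frame = base frame: x ahead of the robot, y to its left, z up, the work surface at z = 0. Lengths are in m, angles in rad, forces in N, time in s.
With the tool pointing down it reaches from about 0.3 to 0.775 m from the base axis. Payload 14.6 kg.
Tool frame: the origin (TCP) lies at the very end of the fingers, on their centre line; the grasp point (between the pads) lies 19 mm behind it; z points along the fingers, y is the line along which they close (so a half turn about z gives the same grasp; the last joint's range is limited). The gripper opens to 94 mm and grips with 3 to 60 N. Pads are 16 mm wide; open, the fingers measure 119 mm over their backs; the gripper's body (75 mm by 177 mm) begins 78 mm behind the grasp point.
Start: joints at [1.195, 0.3, 1.521, -0, 1.321, -0.067], TCP at [0.167, 0.524, 0.205] pointing down, gripper open.
Joint ranges: [-3.03, 3.03], [-0.79, 2.21], [0.23, 2.52], [-1.04, 4.18], [0, 3.07], [-2.55, 2.55]. Speed limits (rad/s): [2.22, 2.22, 2.57, 3.14, 3.14, 3.14].

### API

Orientations are given as [roll, pitch, yaw] about the fixed x, y, z axes, in that order (R = Rz(yaw) Ry(pitch) Rx(roll)).
In Python, from station import ctrl gives the robot as it stands.
- The arm moves only by the tool move_arm, never from a script. Its argument "increments" is a list of rows, each a list of 7 numbers: the opening, from 0 (shut) to 1 (fully open), then the shift along the tool's x, y, z in units of 50 mm (1.0 is 50 mm), then the turn, a rotation vector about the tool's x, y, z in rad. In form: [[claw, tx, ty, tz, rx, ry, rz], ...]. A call has 1 to 20 rows; each row shifts and turns the commanded pose from where the row before left it, along the tool's axes as they then stand; what a row does not reach is not made up. A row lasts 1/10 s, in which the tool goes at most 50 mm and 8.59 degrees, less where a joint would pass 70% of its speed; a pose out of reach is approached as far as the arm can. A call is refused whole if a number of a shift passes 1 or a number of a turn 0.15, either way. A call with a gripper value outside its range is refused whole. The fingers move at their own pace and stop on an object; "force" is the grip in N (left out, the last holds). Time passes only in rows, so rows that do not move let the fingers close. It gives the time, the measured TCP pose, the force, the opening and the grip force at its end, in the units of the state.
- ctrl.get_obs(): the state, without advancing time (a new reading comes with each control period).
- ctrl.camera(name): name is "scene" or "side" or "wrist"; returns a dict with "color" (400x640x3 uint8, blue, green, red), "K" (3x3 intrinsics, pixels), "distortion" ([k1, k2, p1, p2, k3] as OpenCV has them; the pictures are not rectified), "pose" (4x4, takes a point from camera to world coordinates); the wrist camera has in their place "tool_from_camera" (4x4, takes a point from camera to tool coordinates, whose origin is the TCP and whose axes are the flange's). Camera axes: x right, y down, z forward; pixel columns grow to the right and rows downward; lengths in m; the calibration is good to about 2 mm. A picture is of the moment at which its call begins: read the wrist's pose just before it. There is no depth.
- ctrl.hand_in(): hands the job in; it is judged then, once.
Trained networks look in a picture, given as the dict that the camera call returned (one of the last four; its "shot" number tells which), for a name from the list of things; names that differ only in an ending like _2 or _b are one class to them, and where a whole thing is asked for, a point or a joint stands for the part that bears it (a point fixed in the world has none). Each returns a list of dicts, best first, with "conf" (0 to 1); they miss things now and then, are a little off and sometimes report something else, mostly with a low value. They report only what shows in the picture. A call takes as long as a camera call.
- ctrl.cut_out(name, picture): "mask" (400x640 bool, what is visible of it) and "centre" ([row, column] in pixels, amid what is visible of it).
The state is a dict: "time_s": time; "qpos": joint angles; "joint_vel": joint speeds; "tau": joint torques, N m; "ee_pos": TCP position; "eef_rot": TCP orientation; "force": force on the tool from outside, world axes, zero at the start; "moment": the same for the moment, N m; "grip_width": finger opening in m; "grip_force": force on a finger pad.
Only numpy, scipy, OpenCV 4.12 (cv2) and the standard library are available. Lean on these libraries where they do the work, as an engineer would, in place of code of your own. Each camera call takes 0.05 s, during which the arm holds its last target. There are 200 camera calls.

## Working session

There is one attempt and no reset: what is moved stays moved. The work goes in short steps, Python scripts to look and compute and a tool call to move; the robot and the scene stay as the last step left them, time stands still between calls to the robot, and variables do not carry over. Pictures are saved under pics/ and viewed, at most 10 in all, crops included, and the job is handed in when it is done.

Besides the shell and the picture viewer there is one more tool, called as name([rows], argument=value, ...), one row to a line, values as JSON. move_arm: Moves the arm, as the interface text tells. Its arguments: {"type":"object","properties":{"increments":{"type":"array","items":{"type":"array","items":{"type":"number"}}},"force":{"type":"number"}},"required":["increments"]}

```bash
mkdir -p pics; ls; python3 - <<'E'
from station import ctrl
import cv2,numpy as np,pickle
o=ctrl.get_obs();print(o['time_s'],o['ee_pos'],o['eef_rot'])
ims=[]
for n in("scene","side"):
    p=ctrl.camera(n);ims.append(p['color'])
    print(n,p['K'].tolist() if hasattr(p['K'],'tolist') else p['K'],p['distortion'],np.round(p['pose'],3).tolist())
    d={}
    for t in("tray","catch","bench"):
        r=ctrl.cut_out(t,p);
        if r: print(t,r[0]['conf'],r[0]['centre']);d[t]=r[0]['mask']
    pickle.dump((p,d),open(n+'.pkl','wb'))
    cv2.imwrite('pics/%s.png'%n,p['color'])
E
```

```text
pics
0.0 [0.16707057 0.52374126 0.20485968] [-3.14039897e+00 -7.03829745e-05  2.83274744e+00]
scene [[485.77571106986255, 0.0, 318.14507649676494], [0.0, 485.77571106986255, 199.07168527713733], [0.0, 0.0, 1.0]] [-0.06694323  0.          0.          0.          0.        ] [[0.562, 0.521, -0.642, 1.435], [0.827, -0.366, 0.426, -0.556], [-0.013, -0.771, -0.637, 0.89], [0.0, 0.0, 0.0, 1.0]]
tray 0.85 [186.6, 294.0]
catch 0.68 [159.5, 358.9]
bench 0.74 [237.6, 302.7]
side [[421.0667855358278, 0.0, 308.93708262553054], [0.0, 421.0667855358278, 205.89119466190937], [0.0, 0.0, 1.0]] [-0.0014134  0.         0.         0.         0.       ] [[0.981, -0.116, 0.156, 0.484], [-0.194, -0.594, 0.781, -0.899], [0.002, -0.796, -0.605, 0.779], [0.0, 0.0, 0.0, 1.0]]
tray 0.91 [240.7, 262.1]
catch 0.44 [178.1, 262.4]
bench 0.74 [249.9, 306.6]
```

View pics/scene.png

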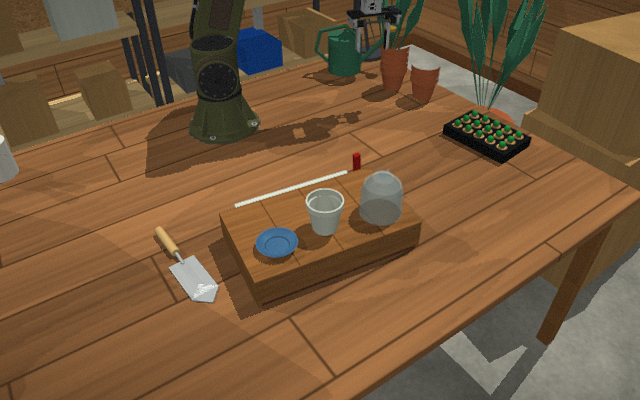

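View pics/side.png

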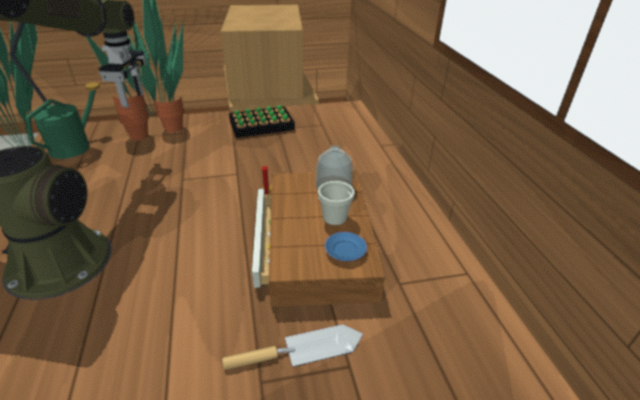

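```bash
python3 - <<'E'
import cv2,numpy as np,pickle
a=pickle.load(open('scene.pkl','rb'))[0]['color'][140:310,205:435]
b=pickle.load(open('side.pkl','rb'))[0]['color'][150:320,240:400]
s=lambda c,k:cv2.resize(c,None,fx=k,fy=k,interpolation=cv2.INTER_CUBIC)
cv2.imwrite('pics/c1.png',np.hstack([s(a,2),s(b,2)]))
E
```

```text
(no output)
```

View pics/c1.png

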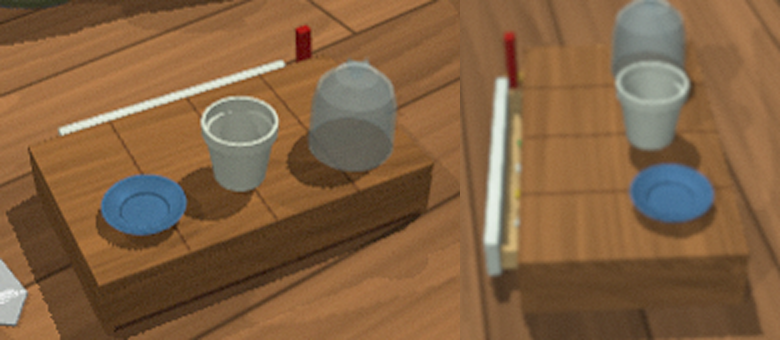

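```bash
cat >fit.py <<'E'
import cv2,numpy as np,pickle
from scipy.optimize import least_squares
P={n:pickle.load(open(n+'.pkl','rb'))[0] for n in("scene","side")}
def proj(n,X):
    p=P[n];T=np.linalg.inv(p['pose']);r=cv2.Rodrigues(T[:3,:3])[0]
    return cv2.projectPoints(np.array(X,float).reshape(-1,1,3),r,T[:3,3],p['K'],np.array(p['distortion']))[0].reshape(-1,2)
def model(v):
    x,y,a,d,q=v;c,s=np.cos(a),np.sin(a)
    w=lambda u:[x+c*u[0]-s*u[1],y+s*u[0]+c*u[1],u[2]]
    FR,BR,BL,FL=[w(u) for u in([0,-.22,.085],[.26,-.22,.085],[.26,.22,.085],[0,.22,.085])]
    TR,TL=[w([-d+.008,k*.169,.064]) for k in(-1,1)]
    C=w([-.018,.195-.08*np.sin(q),.045+.08*np.cos(q)])
    return {"scene":[FR,BR,BL,TR,TL,C],"side":[FR,BR,FL,TR,TL,C]}
M={"scene":[(220,214),(254,281.5),(421.5,221.5),(235.5,206),(347,172.5),(356.5,154)],
   "side":[(271,281.5),(382.5,278),(272.5,173.5),(256.5,271),(261.5,190),(265.5,167)]}
f=lambda v:np.concatenate([(proj(n,X)-M[n]).ravel() for n,X in model(v).items()])
r=least_squares(f,[.45,0,0,.05,0],loss='soft_l1')
print(np.round(r.x,4));print(np.round(f(r.x).reshape(-1,2),1).tolist())
E
python3 fit.py
```

```text
[ 0.5542 -0.0375 -0.1434  0.0385  0.0622]
[[-1.7, -1.3], [-0.3, 2.0], [0.9, 0.2], [-0.8, 0.2], [0.4, -0.9], [0.2, 0.3], [-2.4, -0.3], [2.9, -1.2], [-0.4, -0.6], [-0.0, 0.5], [0.3, -1.5], [-0.5, 0.2]]
```

move_arm([
  [0,0,0,0,0,0,-0.0825],
  [0,0,0,0,0,0,-0.0825],
  [0,-0.4,-0.55,0,0,0,0],
  [0,-0.4,-0.55,0,0,0,0],
  [0,-0.4,-0.55,0,0,0,0],
  [0,-0.4,-0.55,0,0,0,0],
  [0,-0.4,-0.55,0,0,0,0],
  [0,-0.4,-0.55,0,0,0,0],
  [0,-0.4,-0.55,0,0,0,0],
  [0,-0.4,-0.55,0,0,0,0],
  [0,-0.4,-0.55,0,0,0,0],
  [0,-0.4,-0.55,0,0,0,0],
  [0,-0.4,-0.55,0,0,0,0],
  [0,-0.4,-0.55,0,0,0,0],
  [0,-0.4,-0.55,0,0,0,0],
  [0,-0.4,-0.55,0,0,0,0],
  [0,-0.4,-0.55,0,0,0,0],
  [0,-0.4,-0.55,0,0,0,0],
  [0,-0.4,-0.55,0,0,0,0],
  [0,-0.4,-0.55,0,0,0,0],
])

```text
time_s: 2.4
ee_pos: [0.453, -0.0189, 0.2056]
eef_rot: [3.142, 0.0, 2.998]
force: [0.4, -0.2, 0.3]
grip_width: 0.0001
grip_force: 0.0
```

```bash
cat >h.py <<'E'
import numpy as np
from station import ctrl
B=np.array([.5542,-.0375]);a=-.1434
def bp():
    o=ctrl.get_obs();d=np.array(o['ee_pos'])[:2]-B;c,s=np.cos(a),np.sin(a)
    print('t',o['time_s'],'bench',np.round([c*d[0]+s*d[1],-s*d[0]+c*d[1],o['ee_pos'][2]],4),'rot',np.round(o['eef_rot'],3),'F',np.round(o['force'],1),o['grip_width']);return o
E
python3 - <<'E'
from h import *
import cv2
o=bp();p=ctrl.camera('wrist');cv2.imwrite('pics/w1.png',p['color'])
print(np.round(p['tool_from_camera'],3).tolist())
E
```

```text
t 2.4 bench [-0.1028  0.0039  0.2056] rot [3.142 0.    2.998] F [ 0.4 -0.2  0.3] 7.47227277890809e-05
[[-0.001, -0.971, -0.24, 0.07], [1.0, -0.001, -0.001, 0.001], [0.001, -0.24, 0.971, -0.179], [0.0, 0.0, 0.0, 1.0]]
```

View pics/w1.png

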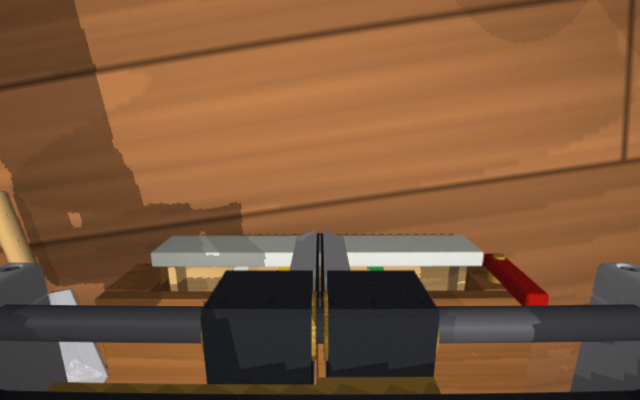

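move_arm([
  [0,0,0,0.41,0,0,0],
  [0,0,0,0.41,0,0,0],
  [0,0,0,0.41,0,0,0],
  [0,0,0,0.41,0,0,0],
  [0,0,0,0.41,0,0,0],
  [0,0,0,0.41,0,0,0],
  [0,0,0,0.41,0,0,0],
  [0,0,0,0.41,0,0,0],
  [0,-0.2,0,0,0,0,0],
  [0,-0.2,0,0,0,0,0],
  [0,-0.2,0,0,0,0,0],
  [0,-0.2,0,0,0,0,0],
  [0,-0.1,0,0,0,0,0],
  [0,-0.1,0,0,0,0,0],
  [0,-0.1,0,0,0,0,0],
  [0,-0.1,0,0,0,0,0],
  [0,-0.1,0,0,0,0,0],
])

```text
time_s: 4.15
ee_pos: [0.517, -0.0268, 0.0415]
eef_rot: [3.142, -0.0, 2.998]
force: [-2.7, 1.1, 1.2]
grip_width: 0.0007
grip_force: 1.3
```

```bash
python3 -c "
from h import *
bp()"
```

```text
t 4.15 bench [-0.0383  0.0053  0.0415] rot [ 3.142 -0.     2.998] F [-2.7  1.1  1.2] 0.0006961845981773044
```

move_arm([
  [0,-0.1,0,0,0,0,0],
  [0,-0.1,0,0,0,0,0],
  [0,-0.1,0,0,0,0,0],
  [0,-0.1,0,0,0,0,0],
  [0,-0.1,0,0,0,0,0],
  [0,-0.04,0,0,0,0,0],
  [0,-0.04,0,0,0,0,0],
  [0,0,0,0,0,0,0],
])

```text
time_s: 4.95
ee_pos: [0.5436, -0.0307, 0.0414]
eef_rot: [-3.141, -0.005, 2.998]
force: [-19.4, 3.5, 14.7]
grip_width: 0.0005
grip_force: 10.3
```

move_arm([
  [0,-0.04,0,0,0,0,0],
  [0,-0.02,0,0,0,0,0],
])

```text
time_s: 5.15
ee_pos: [0.5435, -0.0307, 0.0414]
eef_rot: [-3.141, -0.013, 2.998]
force: [-54.6, 6.2, 38.7]
grip_width: 0.0003
grip_force: 27.7
```

```bash
python3 -c "
from h import *
bp()"
```

```text
t 5.15 bench [-0.0116  0.0052  0.0414] rot [-3.141 -0.013  2.998] F [-54.6   6.2  38.7] 0.00025597056918543766
```

move_arm([
  [0,0.2,0,0,0,0,0],
  [0,0.4,0,0,0,0,0],
  [0,0.4,0,-0.2,0,0,0],
  [0,0,0,-0.5,0,0,0],
  [0,0,0,-0.5,0,0,0],
  [0,0,0,-0.5,0,0,0],
  [0,0,0,-0.5,0,0,0],
  [0,0,0,-0.5,0,0,0],
  [0,0,0,-0.5,0,0,0],
  [0,0,0.5,0,0,0,0],
  [0,0,0.5,0,0,0,0],
  [0,0,0.5,0,0,0,0],
  [0,0,0.5,0,0,0,0],
  [0,0,0.5,0,0,0,0],
  [0,0,0.5,0,0,0,0],
  [0,0,0.5,0,0,0,0],
  [0,0,0.5,0,0,0,0],
  [0,0,0.5,0,0,0,0],
  [0,0,0.4,0,0,0,0],
])

```text
time_s: 7.05
ee_pos: [0.5345, 0.2195, 0.2014]
eef_rot: [3.141, 0.001, 2.998]
force: [-0.7, -0.3, -1.0]
grip_width: 0.0006
grip_force: 0.0
```

```bash
python3 - <<'E'
from h import *
import cv2
bp();p=ctrl.camera('scene');q=ctrl.camera('wrist')
a=cv2.resize(p['color'][120:290,205:435],None,fx=1.7,fy=1.7,interpolation=2)
b=cv2.resize(q['color'],(400,289))
cv2.imwrite('pics/c2.png',np.hstack([a,b]))
E
```

```text
t 7.05 bench [-0.0563  0.2516  0.2014] rot [3.141e+00 1.000e-03 2.998e+00] F [-0.7 -0.3 -1. ] 0.0006291542549452322
```

View pics/c2.png

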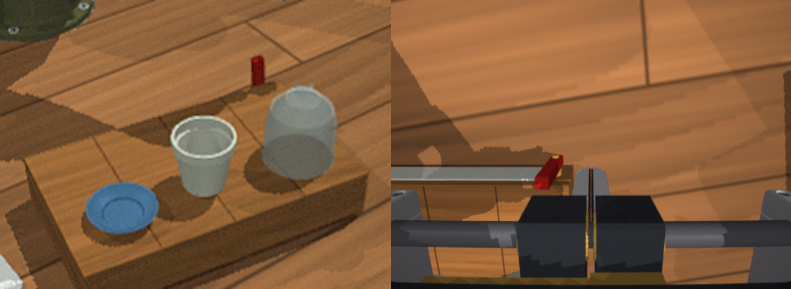

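move_arm([
  [0,-0.32,0,0,0,0,0],
  [0,-0.32,0,0,0,0,0],
  [0,0,0,0.4,0,0,0],
  [0,0,0,0.4,0,0,0],
  [0,0,0,0.4,0,0,0],
  [0,0,0,0.4,0,0,0],
  [0,0,0,0.32,0,0,0],
  [0,0,-0.15,0,0,0,0],
  [0,0,-0.15,0,0,0,0],
  [0,0,-0.15,0,0,0,0],
  [0,0,0,0,0,0,0],
])

```text
time_s: 8.25
ee_pos: [0.563, 0.1902, 0.1065]
eef_rot: [3.141, 0.001, 2.997]
force: [-0.1, 0.6, 0.3]
grip_width: 0.0003
grip_force: 0.0
```

```bash
python3 - <<'E'
from h import *
import cv2
bp()
r,w=.06,.0125
for d in range(0,100,10):
    q=np.radians(d);print(d,np.round([.195-r*np.sin(q)+.01*np.cos(q)+w,.045+r*np.cos(q)+.01*np.sin(q)],4))
q=ctrl.camera('wrist')
cv2.imwrite('pics/w3.png',q['color'])
E
```

```text
t 8.25 bench [-0.0239  0.2266  0.1065] rot [3.141e+00 1.000e-03 2.997e+00] F [-0.1  0.6  0.3] 0.0002501559996459341
0 [0.2175 0.105 ]
10 [0.2069 0.1058]
20 [0.1964 0.1048]
30 [0.1862 0.102 ]
40 [0.1766 0.0974]
50 [0.168  0.0912]
60 [0.1605 0.0837]
70 [0.1545 0.0749]
80 [0.1501 0.0653]
90 [0.1475 0.055 ]
```

View pics/w3.png

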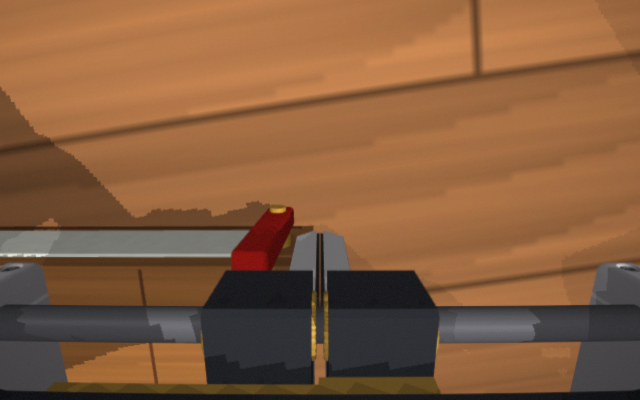

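move_arm([
  [0,0,-0.12,0.007,0,0,0],
  [0,0,-0.12,0.007,0,0,0],
  [0,0,-0.12,0.007,0,0,0],
  [0,0,-0.12,0.007,0,0,0],
  [0,0,-0.12,0.007,0,0,0],
  [0,0,-0.1,0.03,0,0,0],
  [0,0,-0.1,0.03,0,0,0],
  [0,0,-0.1,0.046,0,0,0],
  [0,0,-0.1,0.046,0,0,0],
  [0,0,-0.086,0.062,0,0,0],
  [0,0,-0.086,0.062,0,0,0],
])

```text
time_s: 9.4
ee_pos: [0.5541, 0.133, 0.0896]
eef_rot: [-3.141, -0.0, 2.998]
force: [0.0, 0.4, 2.5]
grip_width: 0.0003
grip_force: 1.1
```

move_arm([
  [0,0,-0.075,0.075,0,0,0],
  [0,0,-0.075,0.075,0,0,0],
  [0,0,-0.06,0.088,0,0,0],
  [0,0,-0.06,0.088,0,0,0],
  [0,0,-0.044,0.096,0,0,0],
  [0,0,-0.044,0.096,0,0,0],
  [0,0,-0.026,0.08,0,0,0],
])

```text
time_s: 10.1
ee_pos: [0.5513, 0.1141, 0.0595]
eef_rot: [-3.141, -0.0, 2.998]
force: [-0.1, -1.6, 3.3]
grip_width: 0.0006
grip_force: 1.3
```

```bash
python3 - <<'E'
from h import *
import cv2
bp();p=ctrl.camera('wrist');cv2.imwrite('pics/w4.png',p['color'])
E
```

```text
t 10.1 bench [-0.0245  0.1496  0.0595] rot [-3.141 -0.     2.998] F [-0.1 -1.6  3.3] 0.0005931084459845598
```

View pics/w4.png

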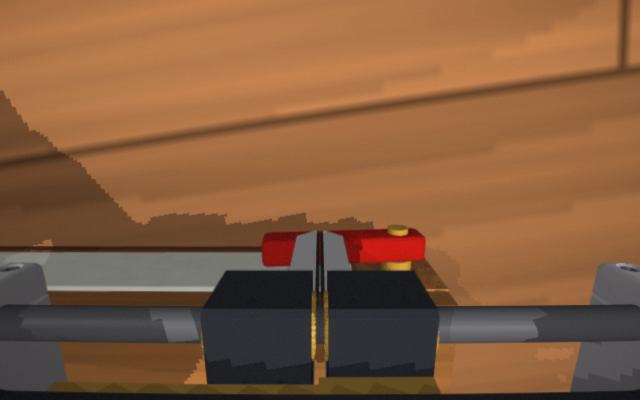

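The catch (red bar, columns 262–425) is nearly level; finish pressing to its stop.

move_arm([
  [0,0,0,0.05,0,0,0],
  [0,0,0,0.05,0,0,0],
  [0,0,0,0.03,0,0,0],
  [0,0,0,0,0,0,0],
  [0,0,0,0,0,0,0],
  [0,0,0,0,0,0,0],
])

```text
time_s: 10.75
ee_pos: [0.5516, 0.1143, 0.0547]
eef_rot: [-3.141, 0.001, 2.998]
force: [-6.7, -3.6, 16.9]
grip_width: 0.0003
grip_force: 8.5
```

Stop reached (17 N at z = 54.7 mm, as expected for level). Retreat up and back, then check.

move_arm([
  [0,0,0,-0.1,0,0,0],
  [0,0,0,-0.4,0,0,0],
  [0,0,0,-0.5,0,0,0],
  [0,0.2,0,-0.5,0,0,0],
  [0,0.4,0,-0.5,0,0,0],
  [0,0.5,0,-0.3,0,0,0],
  [0,0.5,0,0,0,0,0],
  [0,0.2,0,0,0,0,0],
  [0,0,0,0,0,0,0],
  [0,0,0,0,0,0,0],
])

```text
time_s: 11.75
ee_pos: [0.463, 0.1273, 0.1683]
eef_rot: [-3.142, -0.0, 2.998]
force: [-0.3, -0.6, 0.4]
grip_width: 0.0007
grip_force: 0.0
```

```bash
python3 - <<'E'
from h import *
import cv2
bp();p=ctrl.camera('side');q=ctrl.camera('wrist')
a=cv2.resize(p['color'][130:380,200:400],(240,300),interpolation=2)
cv2.imwrite('pics/c5.png',np.hstack([a,cv2.resize(q['color'],(480,300))]))
E
```

```text
t 11.75 bench [-0.1138  0.15    0.1683] rot [-3.142 -0.     2.998] F [-0.3 -0.6  0.4] 0.0006598421526047217
```

View pics/c5.png

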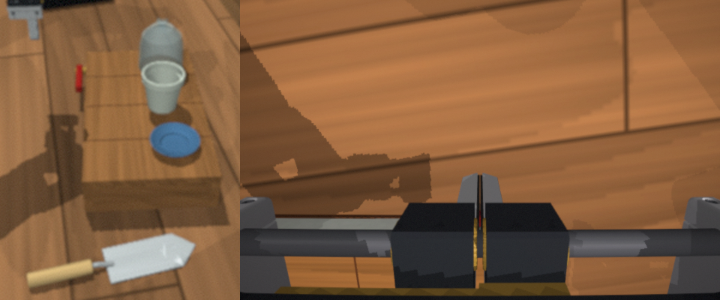

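The tray is flush, the catch lies across its front, the bystanders are unmoved and the hand is clear.

```bash
python3 -c "
from station import ctrl
print(ctrl.hand_in())"
```

```text
the job is handed in; nothing more can be done
None
```

I pushed the tray home against its stop, then turned the catch down level across its front, and handed the job in after about 12 s with the hand clear; the last pictures show the bystanders unmoved, but no verdict came back.

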